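# Set the sprung jaw of a slide-box cradle on its stop pin and slide the box in

### The job

Make room in the cradle for the grey slide box: with the fingertips push the sprung jaw (the black block with an upright tab) away from the long fence until it is past its stop pin, then let it go so that it springs back and comes to rest caught on the raised pin, half open. Then push the slide box along the base into the opened bay until it is fully home against the back stop. Only push, never lift the box, and leave everything else on the bench where it stands.

Things in the scene. Friction and masses are not known exactly. Their poses are not given: they have to be found in the camera images.
- cradle: Fixed cradle, grey plate 220 x 225 x 6 mm. Origin on the bench at mid x length, 90 mm from its -y edge; x runs to the back stop, y from fence to jaw. In this frame, mm: fence inner face y=-75, x=-108..108, top z=28; back stop face x=100, top z=28; low guide y=37..45, x=-108..-4, top z=16; spring barrels and tongue guides y=84..135, top z=21. Apron x<0; bay x=2..98.
- bay_home (a point): Point on the cradle, 23 mm above the bench, where the centre of the box lies when fully home, touching the back stop: x=59, y=-22.5 mm in the cradle frame. Axes as the cradle's. Between fence and jaw the bay is 65 mm wide with the jaw at rest, 105 mm with it on its pin.
- jaw_tab (a point): Centre of the jaw's upright tab, 47.5 mm above the bench: a black plate 50 mm (cradle x) by 8 mm (y), z=30 to 65, pushed on its broad -y face. Axes as the cradle's. The jaw below is a plastic block, cradle x=2..98 mm, top z=30, 30 mm thick in y, its bay face 22 mm to -y of this point; fingers at the tab stand above it.
- jaw (a joint): Travel of the jaw along cradle +y (m). 0: at rest, bay too narrow; 0.060: far end. The spring pulls back to 0 with 3 N at rest, 6.4 N at 0.040, 8 N at the far end. Pushed beyond about 0.042, the stop pin springs up in the window of its steel tongue; let go, the jaw returns and is caught at about 0.040. Released sooner it goes back to 0.
- pin (a joint): Stop pin, upright steel, 8 mm diameter, at x=50, y=90 mm in the cradle frame, sprung upwards. 0: fully up, tip 25 mm above the bench, 6 mm above the tongue. About 0.011: held down under the tongue, as at the start. Pressing it down frees a caught jaw.
- box_mid (a point): Centre of the grey slide box (shut, loose, about 0.25 kg), half-way up, 23 mm above the bench at the start. Body 83 mm in x (-42 to +41 mm of this point; a small clasp in mid front projects 3 mm more), 98 mm in y, 34 mm in z; axes nearly along the cradle's. It lies on the apron in front of the bay, its front towards the robot.
- coverglass_box: Bystander: little white box 28 x 28 x 18 mm, left of the cradle; leave alone. Origin at the centre of its underside.
- sample_cup_1: Bystander: specimen cup with screw lid, diameter 49, height 60 mm, right of the cradle; leave alone. Origin at the centre of its underside.
- strip_canister: Bystander: test-strip canister, diameter 44, height 93 mm, right of the cradle towards the back; leave alone. Origin at the centre of its underside.
- marker_black: Bystander: marker pen lying in front of the cradle on its left, 131 mm long, 16 mm thick; leave alone. Origin at the centre of its underside.
- oil_dropper: Bystander: small dropper bottle, diameter 26, height 86 mm, left of the cradle; leave alone. Origin at the centre of its underside.
Not all that is in view belongs to the job. There is more than one size of the part that bears box_mid; the job needs the smallest.

How it is judged:
On the way, in this order (a step that is already met when the one before it is completed fails the run):
1. the jaw is pushed past its stop pin (value of joint jaw above 0.042 m).
2. let go, the jaw rests caught on the raised pin at mid position, while the box still waits on the apron (value of joint jaw between 0.037 and 0.042 m and value of joint pin below 0.003 m and contact force between the fingers and anything else below 0.3 N and x of box_mid in the frame of cradle below -0.03 m), for 0.2 s.
3. the box is pushed home against the back stop (x of box_mid in the frame of cradle above 0.053 m and y of box_mid in the frame of cradle between -0.029 and -0.016 m and height (world z) of box_mid below 0.028 m and angle between box_mid's own z axis and vertical below 0.08 rad), for 0.2 s.
At the end, for the whole second after the job is handed in: The jaw rests on the raised pin (travel 37 to 42 mm, pin within 3 mm of fully up), and the box lies flat in the bay with its far side within 6 mm of the back stop (centre at cradle x over 53 mm, y between -29 and -16 mm) (all of step 3 and value of joint jaw between 0.037 and 0.042 m and value of joint pin below 0.003 m and velocity of joint jaw below 0.005 m/s); the robot touches nothing.
It fails at once if the box is lifted (more than 10 mm off the base) (height (world z) of box_mid above 0.033 m).
It fails at once if the box is tipped (angle between box_mid's own z axis and vertical above 0.25 rad).
It fails at once if a bystander is moved by more than 30 mm (distance of any of coverglass_box, sample_cup_1, strip_canister, marker_black, oil_dropper from where it was at the start of the episode above 0.03 m).
It also fails if it takes over 48 s, if anything falls off the work surface, if the arm or the gripper's body presses on something with over 40 N, if the wrist force passes 120 N, or if a joint passes its speed limit or range.

### The arm

A 7-joint arm with a two-finger parallel gripper is mounted at the origin on a cart in front of the work surface, level with it; the furniture and walls round the work are solid. World frame = base frame: x ahead of the robot, y to its left, z up, the work surface at z = 0. Lengths are in m, angles in rad, forces in N, time in s.
With the tool pointing down it reaches from about 0.35 to 0.9 m from the base axis. Payload 8.1 kg.
Tool frame: the origin (TCP) lies midway between the tips of the shut fingers; the grasp point (between the pads) lies arm.tcp_to_grasp behind it (arm.tcp_to_grasp is the distance from the TCP to the grasp point, in m); z points along the fingers, y is the line along which they close (so a half turn about z gives the same grasp; the last joint's range is limited). The gripper opens to 92 mm and grips with 3 to 60 N. Pads are 19 mm wide; open, the fingers measure 130 mm over their backs; the gripper's body (75 mm by 190 mm) begins 47 mm behind the grasp point.
Start: joints at [1.201, 0.434, 0.025, 1.573, -0.012, 1.134, -0.075], TCP at [0.165, -0.603, 0.227] pointing down, gripper open.
Joint ranges: [-2.62, 2.62], [-0.44, 2.09], [-1.27, 1.32], [0.08, 2.57], [-1.32, 4.46], [0.12, 2], [-2.74, 2.74]. Speed limits (rad/s): [2.22, 2.22, 3.01, 3.01, 3.14, 3.14, 3.14].

### API

Orientations are given as a rotation vector (axis times angle).
In Python, from cell import observe, get_image, arm gives the robot as it stands. The module is installed in compiled form; this text tells all that it offers.
- The arm moves only by the tool drive_tool, never from a script. Its argument "steps" is a list of rows, each a list of 5 numbers: the closure, from 0 (fully open) to 1 (shut), then the shift along the world's x, y, z in mm, then the turn about the world's z in rad. In form: [[hand, x, y, z, roll], ...]. A call has 1 to 20 rows; each row shifts and turns the commanded pose from where the row before left it; what a row does not reach is not made up. A row lasts 1/12 s, in which the tool goes at most 41.7 mm and 7.16 degrees, less where a joint would pass 70% of its speed; a pose out of reach is approached as far as the arm can. A call with a gripper value outside its range is refused whole. The fingers move at their own pace and stop on an object; "grip_force" is the grip in N (left out, the last holds). Time passes only in rows, so rows that do not move let the fingers close. It gives the time, the measured TCP pose, the force, the opening and the grip force at its end, in the units of the state.
- observe(): the state, without advancing time (a new reading comes with each control period).
- get_image(name): name is "scene" or "top"; returns a dict with "image" (384x512x3 uint8, red, green, blue), "vfov" (degrees; the focal length in pixels is half the picture's height over the tangent of half this angle, whatever the lens; pixels are square), "cx", "cy" (the principal point, pixels), "k1" (the pictures are not rectified: a ray, as slopes to the right and down, at radius r is drawn at 1 + k1 r^2 times it, then the intrinsics apply), "xyz" and "attitude" of the camera in the world. Camera axes: x right, y down, z forward; pixel columns grow to the right and rows downward; lengths in m; the calibration is good to about 2 mm. A picture is of the moment at which its call begins. There is no depth.
- arm.sign_off(): hands the job in; it is judged then, once.
The state is a dict: "clock": time; "joints": joint angles; "dq": joint speeds; "joint_efforts": joint torques, N m; "position": TCP position; "ee_rot": TCP orientation; "force": force on the tool from outside, world axes, zero at the start; "ft_torque": the same for the moment, N m; "width": opening from 0.0 (shut) to 1.0 (fully open); "gripper_force": force on a finger pad.
Only numpy, scipy, OpenCV 4.12 (cv2) and the standard library are available. Lean on these libraries where they do the work, as an engineer would, in place of code of your own. Each camera call takes 0.05 s, during which the arm holds its last target. There are 200 camera calls.

## Working session

There is one attempt and no reset: what is moved stays moved. The work goes in short steps, Python scripts to look and compute and a tool call to move; the robot and the scene stay as the last step left them, time stands still between calls to the robot, and variables do not carry over. Pictures are saved under pics/ and viewed, at most 10 in all, crops included, and the job is handed in when it is done.

Besides the shell and the picture viewer there is one more tool, called after "Call:" as a command line: name --pt "numbers of a row" for each row, then --argument value for the rest. drive_tool: Moves the arm, as the interface text tells. Its arguments: {"type":"object","properties":{"steps":{"type":"array"},"grip_force":{"type":"number"}},"required":["steps"]}

```bash
mkdir -p pics; cat > h.py <<'E'
import numpy as np, cv2
from scipy.spatial.transform import Rotation as R
from cell import observe,get_image,arm
def cam(d):
    f=192/np.tan(np.radians(d["vfov"])/2); return f
def rot(d):
    a=np.array(d["attitude"],float)
    return a if a.shape==(3,3) else R.from_rotvec(a).as_matrix()
def ray(d,u,v):
    f=cam(d); p=np.array([(u-d["cx"])/f,(v-d["cy"])/f]); q=p.copy()
    for _ in range(20): q=p/(1+d["k1"]*(q@q))
    return np.array(d["xyz"]),rot(d)@np.array([q[0],q[1],1.])
def onz(d,u,v,z):
    o,r=ray(d,u,v); return o+r*(z-o[2])/r[2]
def proj(d,P):
    c=rot(d).T@(np.array(P)-np.array(d["xyz"])); q=c[:2]/c[2]; q=q*(1+d["k1"]*(q@q))
    return q*cam(d)+[d["cx"],d["cy"]]
def save(d,n,s=1.5):
    cv2.imwrite("pics/"+n,cv2.resize(cv2.cvtColor(d["image"],cv2.COLOR_RGB2BGR),None,fx=s,fy=s,interpolation=cv2.INTER_CUBIC))
E
python3 - <<'E'
from h import *
import pickle
for n in("top","scene"):
    d=get_image(n); save(d,n+"0.png"); pickle.dump(d,open(n+".pkl","wb"))
    print({k:v for k,v in d.items() if k!="image"})
s=observe();print(s["clock"],s["position"],s["ee_rot"],s["width"],s["force"],arm.tcp_to_grasp)
E
```

```text
{'vfov': 48.07889642690363, 'cx': 255.32362072537418, 'cy': 193.18229824559162, 'k1': -0.13747474264481424, 'xyz': array([0.35415893, 0.00290173, 1.27254965]), 'attitude': array([-2.15685968,  2.12461721, -0.17234399])}
{'vfov': 44.82131270315628, 'cx': 250.0703250704539, 'cy': 194.82585977200782, 'k1': -0.08422222913306662, 'xyz': array([0.00155304, 0.96415178, 0.56515887]), 'attitude': array([-0.61225681,  2.36812499, -1.51046406])}
0.1 [ 0.16459751 -0.60248343  0.22603086] [-3.11236517e+00 -4.17536974e-01  4.87086164e-04] 0.9996722498537214 [-0.05587968  0.36778817 -0.64255948] 0.0188
```

View pics/top0.png

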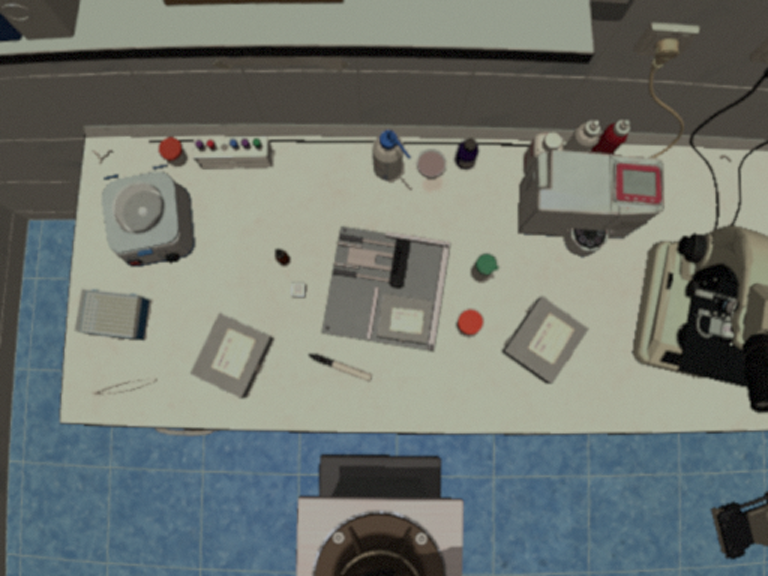

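View pics/scene0.png

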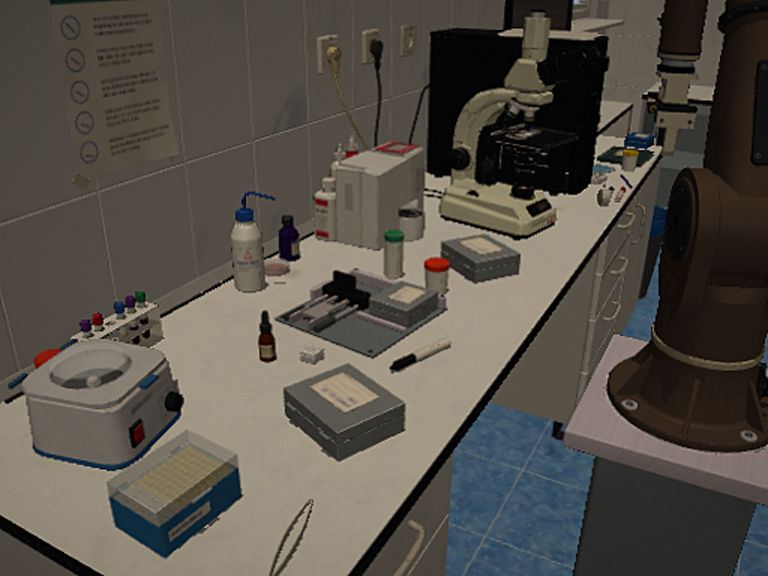

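The top view shows the cradle plate with corners at about (341,228), (450,241), (434,349) and (323,333) in the 1.5x picture. The black jaw is at (400,262), the box at (405,318), and the fence runs along the right edge. Next I'll zoom in for accurate corners.

```bash
python3 - <<'E'
from h import *
import pickle
d=pickle.load(open("top.pkl","rb"))
c=d["image"][145:240,205:310]
cv2.imwrite("pics/crop.png",cv2.resize(cv2.cvtColor(c,cv2.COLOR_RGB2BGR),None,fx=6,fy=6,interpolation=cv2.INTER_CUBIC))
# plate silhouette: not bench-bright
g=cv2.cvtColor(d["image"],cv2.COLOR_RGB2GRAY); m=(g<150).astype(np.uint8)
m[:140]=0;m[245:]=0;m[:,:205]=0;m[:,306:]=0
m=cv2.morphologyEx(m,cv2.MORPH_OPEN,np.ones((3,3)))
k=max(cv2.findContours(m,0,2)[0],key=cv2.contourArea)
r=cv2.minAreaRect(k);b=cv2.boxPoints(r)
print(r,b.round(1).tolist())
P=np.array([onz(d,u,v,.006)[:2] for u,v in b]);print(P.round(4).tolist())
print(np.linalg.norm(P-np.roll(P,-1,0),axis=1))
E
```

```text
((257.1486511230469, 192.10812377929688), (76.60991668701172, 73.48634338378906), 9.462323188781738) [[213.3000030517578, 222.10000610351562], [225.39999389648438, 149.60000610351562], [301.0, 162.1999969482422], [288.8999938964844, 234.60000610351562]]
[[0.4672, 0.1231], [0.688, 0.0932], [0.6524, -0.1361], [0.4334, -0.1001]]
[0.2227929  0.2320062  0.22194994 0.22580299]
```

View pics/crop.png

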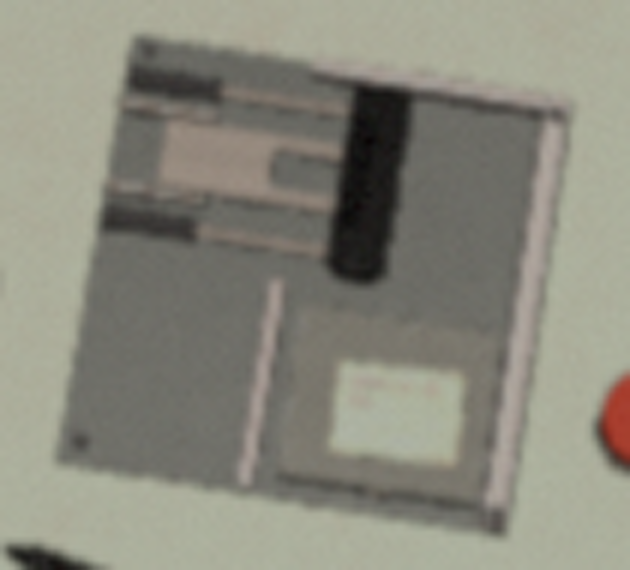

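The crop shows the plate corners at TL (135,37), BL (60,462) and BR (500,533). The box top runs roughly (305,305), (500,335), (478,490), (280,470), and the jaw is black from (380,88) to (355,280).

```bash
cat > fr.py <<'E'
from h import *
import pickle
d=pickle.load(open("top.pkl","rb"))
def w(x,y,z): return onz(d,205+(x+.5)/6-.5,145+(y+.5)/6-.5,z)
Q=np.array([w(135,37,.006),w(60,462,.006),w(500,533,.006)])[:,:2]
L=np.array([[110,135],[-110,135],[-110,-90]])/1000
print(np.linalg.norm(Q[0]-Q[1]),np.linalg.norm(Q[1]-Q[2]))
qc,lc=Q.mean(0),L.mean(0);H=(L-lc).T@(Q-qc);a=np.arctan2(H[0,1]-H[1,0],H[0,0]+H[1,1])
M=np.array([[np.cos(a),-np.sin(a)],[np.sin(a),np.cos(a)]]);t=qc-M@lc
toC=lambda p:M.T@(np.array(p)[:2]-t)
toW=lambda p:M@np.array(p)+t
E
python3 - <<'E'
from fr import *
print("yaw",a,"orig",t,"res",[(toC(q)*1000-l*1000).round(1) for q,l in zip(Q,L)])
pr=lambda n,x,y,z:print(n,(toC(w(x,y,z))*1000).round(1))
pr("TR fence z28 (110?, -83?)",572,103,.028);pr("fence inner near stop",540,115,.028);pr("fence inner front",487,500,.028)
pr("guide front",245,484,.016);pr("guide back",277,282,.016)
for n,x,y in(("TL",305,305),("TR",500,335),("BR",478,490),("BL",280,470)): pr("box "+n,x,y,.040)
pr("label c",398,413,.04)
pr("jaw top z30 front right",383,275,.03);pr("jaw r back",410,95,.03);pr("tab left top z65 back",355,90,.065);pr("tab left front",330,270,.065)
E
```

```text
0.21796862905262954 0.2189842340314896
yaw -0.1494428680148482 orig [ 0.55732579 -0.02805896] res [array([-1.7, -1.4]), array([ 0.4, -2.3]), array([1.3, 3.7])]
TR fence z28 (110?, -83?) [105.4 -87.8]
fence inner near stop [ 96.7 -73. ]
fence inner front [-95.6 -76.2]
guide front [-106.1   40.7]
guide back [-5.2 41.8]
box TL [-17.9  25.8]
box TR [-16.9 -69.4]
box BR [-92.7 -70.4]
box BL [-98.6  24.6]
label c [-62.3 -26.8]
jaw top z30 front right [ 4.5 -9.1]
jaw r back [95.6 -8. ]
tab left top z65 back [85.2 18.7]
tab left front [-3.2 16.3]
```

```bash
sed -i 's/^M=np/a+=0.009\nM=np/' fr.py; python3 - <<'E'
from fr import *
print(a,t,"rows x-dir",M[:,0],"y-dir",M[:,1])
for p in((50,-35),(50,-11),(50,37),(-57,-22.5),(-130,-22.5),(59,-22.5)): print(p,(toW(np.array(p)/1000)*1000).round(1))
print("canister top",onz(d,487/1.5,264/1.5,.093),"scope",onz(d,645/1.5,300/1.5,.1))
E
```

```text
0.21796862905262954 0.2189842340314896
-0.1404428680148482 [ 0.55790778 -0.02781042] rows x-dir [ 0.9901541  -0.13998164] y-dir [0.13998164 0.9901541 ]
(50, -35) [602.5 -69.5]
(50, -11) [605.9 -45.7]
(50, 37) [612.6   1.8]
(-57, -22.5) [498.3 -42.1]
(-130, -22.5) [426.  -31.9]
(59, -22.5) [613.2 -58.3]
canister top [ 0.5933748  -0.19317638  0.093     ] scope [ 0.52857699 -0.4927786   0.1       ]
```

Call:
drive_tool --pt "1 23 30 0 -0.05" --pt "1 23 30 0 -0.05" --pt "1 23 30 0 -0.05" --pt "1 23 30 0 -0.05" --pt "1 23 30 0 -0.05" --pt "1 23 30 0 -0.05" --pt "1 23 30 0 -0.05" --pt "1 23 30 0 -0.05" --pt "1 23 30 0 -0.007" --pt "1 23 30 0 0" --pt "1 23 26 0 0" --pt "1 23 26 0 0" --pt "1 23 26 0 0" --pt "1 23 26 0 0" --pt "1 23 26 0 0" --pt "1 23 26 0 0" --pt "1 23 26 0 0" --pt "1 23 26 0 0" --pt "1 23 26 0 0" --pt "1 0 0 0 0" --grip_force 20

```text
clock: 1.77
position: [0.605, -0.061, 0.2261]
ee_rot: [-3.13, 0.207, -0.001]
force: [-0.2, 1.6, 0.3]
width: 0.008
gripper_force: 0.0
```

Call:
drive_tool --pt "1 0 -5 -25 -0.008" --pt "1 0 -5 -30 0" --pt "1 0 0 -30 0" --pt "1 0 0 -30 0" --pt "1 0 0 -25 0" --pt "1 0 0 -20 0" --pt "1 0 0 -14 0" --pt "1 0 0 -8 0" --pt "1 0 0 0 0" --pt "1 0 0 0 0" --pt "1 0 0 0 0"

```text
clock: 2.68
position: [0.6024, -0.079, 0.0458]
ee_rot: [3.133, -0.233, 0.002]
force: [-0.6, -0.0, -0.7]
width: 0.0
gripper_force: 0.0
```

```bash
python3 - <<'E'
from h import *
s=observe();print(s["clock"],s["position"],s["ee_rot"],s["force"])
d=get_image("scene"); c=d["image"][160:250,170:310]
cv2.imwrite("pics/s1.png",cv2.resize(cv2.cvtColor(c,cv2.COLOR_RGB2BGR),None,fx=5,fy=5,interpolation=cv2.INTER_CUBIC))
E
```

```text
2.6833 [ 0.60243878 -0.07902105  0.04575567] [ 3.13293123e+00 -2.32927084e-01  2.26289435e-03] [-0.62276716 -0.00347683 -0.72354242]
```

View pics/s1.png

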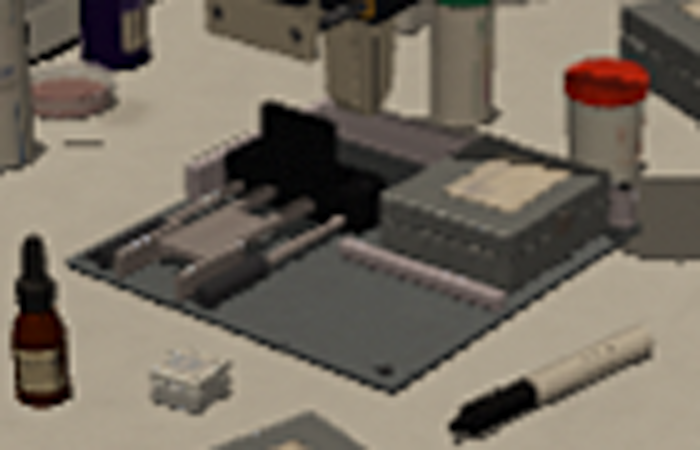

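```bash
python3 - <<'E'
from fr import *
s=pickle.load(open("scene.pkl","rb"))
f=lambda P:((proj(s,P)-[170,160])*5).round()
print("tip",f([.6024,-.079,.0458]))
for x,y,z in((25,16,65),(75,16,65),(2,20,30),(98,20,30),(-110,135,6),(110,135,6)): print(x,y,z,f([*toW(np.array([x,y])/1000),z/1000]))
E
```

```text
0.21796862905262954 0.2189842340314896
tip [359. 108.]
25 16 65 [328. 122.]
75 16 65 [256. 100.]
2 20 30 [358. 195.]
98 20 30 [222. 150.]
-110 135 6 [395. 384.]
110 135 6 [ 63. 257.]
```

The fingertip at (359,108) matches its predicted position. The tab's top edge, (262,103) to (335,122), is within about 2 mm of prediction. Next I push the jaw.

Call:
drive_tool --pt "1 1 8 -3 0" --pt "1 1.2 8 0 0" --pt "1 1.2 8 0 0" --pt "1 1.2 8 0 0" --pt "1 1 7 0 0" --pt "1 1 7 0 0" --pt "1 1 7 0 0" --pt "1 0 0 0 0"

```text
clock: 3.4
position: [0.6097, -0.0251, 0.042]
ee_rot: [3.132, -0.231, 0.001]
force: [1.4, -3.7, 2.0]
width: 0.004
gripper_force: 1.9
```

Call:
drive_tool --pt "1 1 7 0 0" --pt "1 1 7 0 0" --pt "1 1 6 0 0" --pt "1 1 5 0 0" --pt "1 0 0 0 0" --pt "1 0 0 0 0" --pt "1 0 0 0 0"

```text
clock: 3.98
position: [0.6131, -0.0025, 0.0419]
ee_rot: [3.131, -0.234, -0.001]
force: [-2.2, -7.2, 4.7]
width: 0.002
gripper_force: 3.5
```

```bash
python3 - <<'E'
from fr import *
s=observe();print(s["clock"],toC(s["position"])*1000,s["force"])
d=get_image("scene"); c=d["image"][160:250,170:310]
cv2.imwrite("pics/s2.png",cv2.resize(cv2.cvtColor(c,cv2.COLOR_RGB2BGR),None,fx=5,fy=5,interpolation=cv2.INTER_CUBIC))
f=lambda P:((proj(d,P)-[170,160])*5).round()
for x,y,z in((25,16+45,65),(75,16+45,65),(2,20+45,30)): print(x,y,z,f([*toW(np.array([x,y])/1000),z/1000]))
E
```

```text
0.21796862905262954 0.2189842340314896
3.9833 [51.07381927 32.82692327] [-2.19614221 -7.22496107  4.67142528]
25 61 65 [274. 150.]
75 61 65 [202. 126.]
2 65 30 [305. 224.]
```

View pics/s2.png

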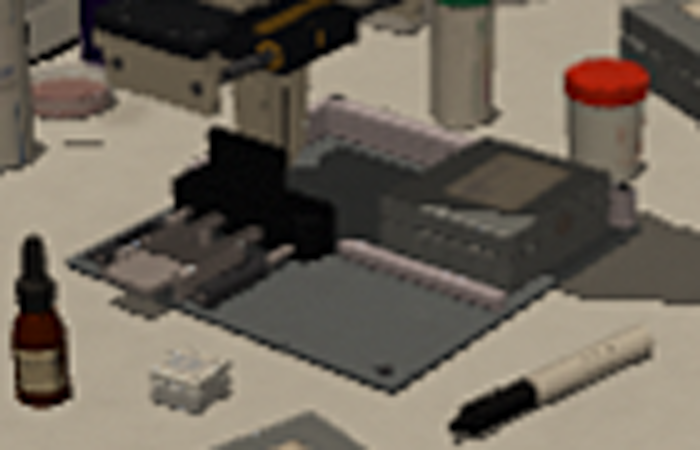

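The tab has moved to (211,128)–(284,150), which is about 43 mm of travel. I'll push a little further and then let it go.

Call:
drive_tool --pt "1 1 4 0 0" --pt "1 0.5 3 0 0" --pt "1 0 0 0 0" --pt "1 0 0 0 0" --pt "1 0 0 0 0" --pt "1 -0.5 -4 0 0" --pt "1 -0.5 -4 0 0" --pt "1 -0.5 -4 0 0" --pt "1 -1 -7 0 0" --pt "1 -1 -8 0 0" --pt "1 -1.5 -10 0 0" --pt "1 -1.5 -10 0 0" --pt "1 0 0 0 0" --pt "1 0 0 0 0" --pt "1 0 0 0 0" --pt "1 0 0 0 0"

```text
clock: 5.37
position: [0.6085, -0.0401, 0.0418]
ee_rot: [-3.132, 0.232, -0.0]
force: [0.8, 0.9, -0.2]
width: 0.004
gripper_force: 0.0
```

```bash
python3 - <<'E'
from fr import *
s=observe();print(s["clock"],s["position"],toC(s["position"])*1000,s["force"])
d=get_image("scene"); c=d["image"][160:250,170:310]
cv2.imwrite("pics/s3.png",cv2.resize(cv2.cvtColor(c,cv2.COLOR_RGB2BGR),None,fx=5,fy=5,interpolation=cv2.INTER_CUBIC))
E
```

```text
0.21796862905262954 0.2189842340314896
5.3667 [ 0.60845112 -0.04014071  0.04175367] [51.77170573 -5.13374819] [ 0.79678762  0.88567931 -0.17713927]
```

View pics/s3.png

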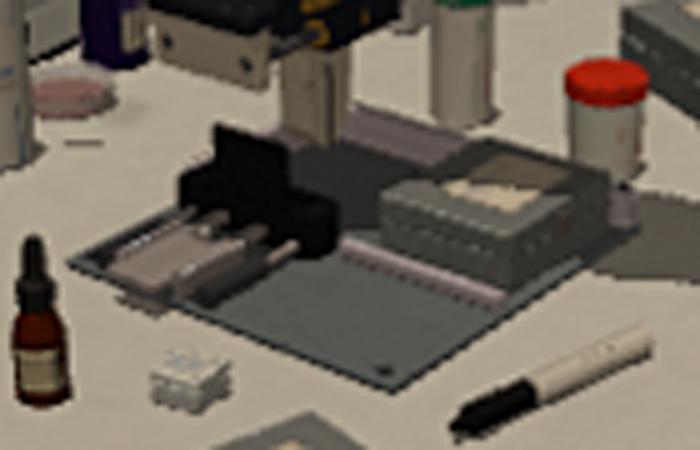

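The jaw is caught at half travel: the tab sits at (215,124)–(289,147) and the fingers are clear. Next I go over to the front of the box with the fingers about 55 mm apart.

Call:
drive_tool --pt "0.4 0 -2 25 0" --pt "0.4 0 0 30 0" --pt "0.4 0 0 30 0" --pt "0.4 -15 0.5 5 0" --pt "0.4 -25 1 0 0" --pt "0.4 -30 2 0 0" --pt "0.4 -30 2 0 0" --pt "0.4 -30 2 0 0" --pt "0.4 -25 1.5 0 0" --pt "0.4 -15 1 0 0" --pt "0.4 -10 0 0 0" --pt "0.4 0 0 -20 0" --pt "0.4 0 0 -20 0" --pt "0.4 0 0 -10 0" --pt "0.4 0 0 0 0" --pt "0.4 0 0 0 0" --pt "0.4 0 0 0 0"

```text
clock: 6.83
position: [0.4291, -0.0327, 0.0823]
ee_rot: [-3.133, 0.232, -0.001]
force: [0.5, 1.1, -0.1]
width: 0.603
gripper_force: 0.0
```

```bash
python3 - <<'E'
from fr import *
s=observe();print(s["clock"],s["position"],toC(s["position"])*1000,s["ee_rot"],s["force"],s["width"])
d=get_image("scene"); c=d["image"][140:250,170:320]
cv2.imwrite("pics/s4.png",cv2.resize(cv2.cvtColor(c,cv2.COLOR_RGB2BGR),None,fx=5,fy=5,interpolation=cv2.INTER_CUBIC))
E
```

```text
0.21796862905262954 0.2189842340314896
6.8333 [ 0.42913528 -0.0326974   0.08231282] [-126.82053787  -22.86465182] [-3.13282852e+00  2.32169714e-01 -1.38605720e-03] [ 0.54776748  1.09049234 -0.09924513] 0.6033773318946706
```

View pics/s4.png

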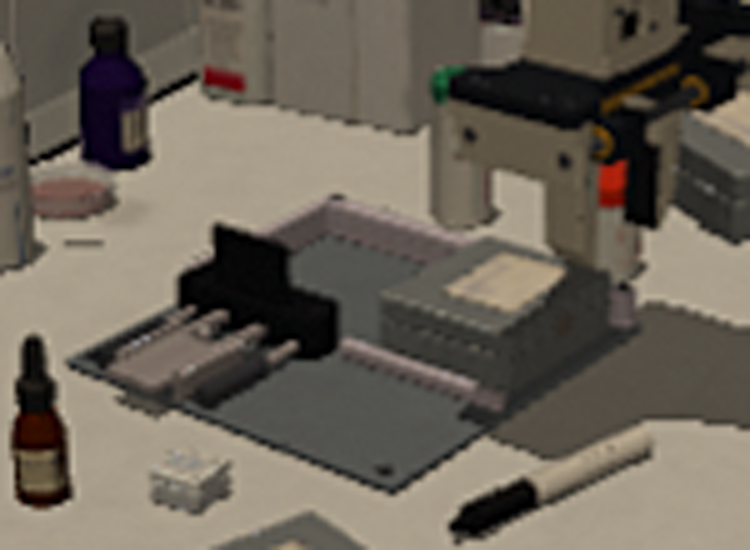

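```bash
python3 - <<'E'
from fr import *
s=pickle.load(open("scene.pkl","rb"))
f=lambda P:((proj(s,P)-[170,140])*5).round()
for y in(-59.5,-22.5,15):print(y,f([*toW(np.array([-127,y])/1000),.082]),f([*toW(np.array([-127,y])/1000),.15]))
for x,y in((-98,26),(-98,-72),(-15,26),(-15,-72)):print(x,y,f([*toW(np.array([x,y])/1000),.04]))
E
```

```text
0.21796862905262954 0.2189842340314896
-59.5 [647. 217.] [653.  94.]
-22.5 [609. 240.] [614. 115.]
15 [568. 265.] [573. 137.]
-98 26 [506. 332.]
-98 -72 [609. 268.]
-15 26 [376. 290.]
-15 -72 [483. 230.]
```

The near finger at (580,270) and far finger at (645,220) match their predicted positions in front of the box. I'll lower to about 20 mm and push.

Call:
drive_tool --pt "0.5 0 0 -15 0" --pt "0.5 0 0 -15 0" --pt "0.5 0 0 -15 0" --pt "0.5 0 0 -12 0" --pt "0.5 0 0 -4 0" --pt "0.5 0 0 0 0" --pt "0.5 5 -0.7 0 0" --pt "0.5 5 -0.7 0 0" --pt "0.5 5 -0.7 0 0" --pt "0.5 5 -0.7 0 0" --pt "0.5 5 -0.7 0 0" --pt "0.5 5 -0.7 0 0" --pt "0.5 0 0 0 0"

```text
clock: 7.97
position: [0.4598, -0.0373, 0.0209]
ee_rot: [-3.133, 0.233, -0.002]
force: [1.5, 0.6, -0.7]
width: 0.501
gripper_force: 0.0
```

Call:
drive_tool --pt "0.5 5 -0.7 0 0" --pt "0.5 5 -0.7 0 0" --pt "0.5 5 -0.7 0 0" --pt "0.5 5 -0.7 0 0" --pt "0.5 5 -0.7 0 0" --pt "0.5 5 -0.7 0 0" --pt "0.5 5 -0.7 0 0" --pt "0.5 5 -0.7 0 0" --pt "0.5 5 -0.7 0 0" --pt "0.5 5 -0.7 0 0" --pt "0.5 5 -0.7 0 0" --pt "0.5 0 0 0 0"

```text
clock: 8.97
position: [0.5149, -0.045, 0.0209]
ee_rot: [-3.133, 0.233, -0.002]
force: [0.7, -0.1, 0.1]
width: 0.5
gripper_force: 0.0
```

```bash
python3 - <<'E'
from fr import *
s=observe();print(s["clock"],s["position"],toC(s["position"])*1000,s["ee_rot"],s["force"],s["width"])
d=get_image("scene"); c=d["image"][140:250,170:320]
cv2.imwrite("pics/s5.png",cv2.resize(cv2.cvtColor(c,cv2.COLOR_RGB2BGR),None,fx=5,fy=5,interpolation=cv2.INTER_CUBIC))
E
```

```text
0.21796862905262954 0.2189842340314896
8.9667 [ 0.51486124 -0.04495439  0.02086161] [-40.22286863 -23.00089103] [-3.13280444e+00  2.33140479e-01 -2.27323559e-03] [ 0.73018999 -0.05316938  0.06323518] 0.4997638629746898
```

View pics/s5.png

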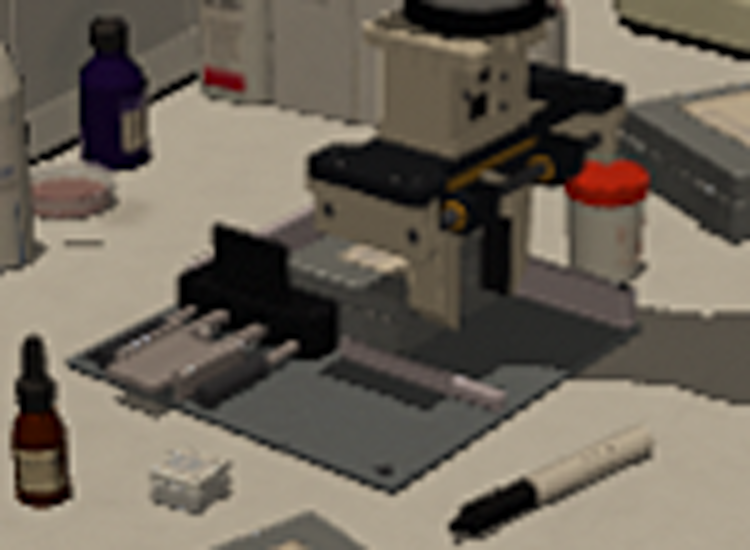

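The box is sliding straight into the bay: its top is visible at (345,260) between the fence and the caught jaw. I'll continue to the back stop.

Call:
drive_tool --pt "0.5 5 -0.7 0 0" --pt "0.5 5 -0.7 0 0" --pt "0.5 5 -0.7 0 0" --pt "0.5 5 -0.7 0 0" --pt "0.5 5 -0.7 0 0" --pt "0.5 5 -0.7 0 0" --pt "0.5 5 -0.7 0 0" --pt "0.5 3 -0.4 0 0" --pt "0.5 3 -0.4 0 0" --pt "0.5 2 -0.3 0 0" --pt "0.5 0 0 0 0" --pt "0.5 0 0 0 0"

```text
clock: 10.02
position: [0.5568, -0.0509, 0.0208]
ee_rot: [-3.133, 0.233, -0.001]
force: [-0.3, -0.3, -0.6]
width: 0.503
gripper_force: 0.0
```

Call:
drive_tool --pt "0.5 2 -0.3 0 0" --pt "0.5 2 -0.3 0 0" --pt "0.5 2 -0.3 0 0" --pt "0.5 0 0 0 0"

```text
clock: 10.35
position: [0.5613, -0.0516, 0.0205]
ee_rot: [3.133, -0.233, -0.004]
force: [-5.1, 0.8, 3.9]
width: 0.497
gripper_force: 2.6
```

Call:
drive_tool --pt "0.5 1 -0.1 0 0" --pt "0.5 1 -0.1 0 0" --pt "0.5 0 0 0 0" --pt "0.5 0 0 0 0"

```text
clock: 10.68
position: [0.5613, -0.0516, 0.0203]
ee_rot: [3.133, -0.232, -0.009]
force: [-10.2, 1.4, 7.3]
width: 0.502
gripper_force: 5.4
```

It is firmly against the stop. Retreat.

Call:
drive_tool --pt "0.5 -4 0.6 0 0" --pt "0.5 -8 1.1 0 0" --pt "0.5 -15 2.1 0 0" --pt "0.5 -15 2.1 0 0" --pt "0.5 -10 1.4 0 0" --pt "0.5 0 0 20 0" --pt "0.5 0 0 30 0" --pt "0.5 0 0 35 0" --pt "0.5 -15 0 35 0" --pt "0.5 -25 0 30 0" --pt "0.5 -25 0 20 0" --pt "0.5 -25 0 0 0" --pt "0.5 0 0 0 0" --pt "0.5 0 0 0 0"

```text
clock: 11.85
position: [0.4219, -0.0449, 0.1914]
ee_rot: [3.132, -0.233, 0.003]
force: [-0.3, 1.0, -0.5]
width: 0.502
gripper_force: 0.0
```

```bash
python3 - <<'E'
from fr import *
s=observe();print(s["clock"],s["position"],s["force"])
d=get_image("scene"); c=d["image"][150:250,170:310]
cv2.imwrite("pics/s6.png",cv2.resize(cv2.cvtColor(c,cv2.COLOR_RGB2BGR),None,fx=5,fy=5,interpolation=cv2.INTER_CUBIC))
f=lambda P:((proj(d,P)-[170,150])*5).round()
for x,y in((17,26.5),(17,-71.5),(100,26.5),(100,-71.5)):print(x,y,f([*toW(np.array([x,y])/1000),.04]))
E
```

```text
0.21796862905262954 0.2189842340314896
11.85 [ 0.42186524 -0.04486785  0.19135086] [-0.30039527  1.02148048 -0.46430347]
17 26.5 [328. 225.]
17 -71.5 [436. 166.]
100 26.5 [211. 186.]
100 -71.5 [321. 132.]
```

View pics/s6.png

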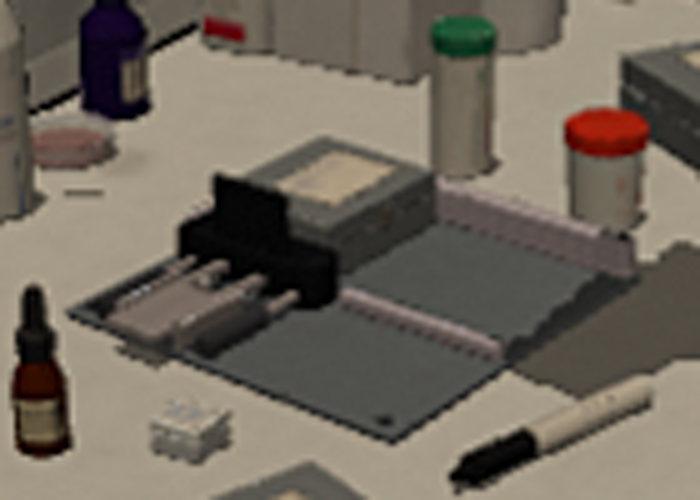

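The box's far corners at (322,137) and (437,172) match the home prediction, allowing for the usual offset of about 1 px. The jaw is still caught with its tab at (215,175), and nothing else has moved.

```bash
python3 -c "
from cell import arm;print(arm.sign_off())"
```

```text
the job is handed in; nothing more can be done
None
```

The jaw is caught half open on its pin, the slide box is home against the back stop, no bystander was disturbed, and the job was handed in at about 12 s; sign-off gave no verdict, so this rests on the last picture and the force readings.

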